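# Tighten the ratchet jar vice

### The job

The pasta jar stands loose in the jar vice, whose ratchet is set to release. Flip the ratchet's orange direction lever fully over to tighten, then swing the red-knobbed handle back and forth until the jaw holds the jar snugly against the V stop: feel for the handle getting clearly heavier, but do not overtighten, or the glass cracks. Move the jar only with the jaw, not by hand, and leave the other things where they are.

Things in the scene. Friction and masses are not known exactly. Their poses are not given: they have to be found in the camera images.
- vice: Jar vice fixed to the worktop: light wooden board 80 x 325 x 18 mm, grey ratchet housing. Origin on the worktop under the vertical spindle; z up; +y runs along the board from ratchet to jar (board y = -50 to +275 mm), +x to its side. The jaw moves to +y, 15 mm per rad of ratchet wheel. The sprung V stop behind the jar is adjustable: the jaw travels 18 to 34 mm before the jar is clamped.
- spindle (a point): Point 80 mm above the worktop on the vertical axis of handle, ratchet wheel and direction lever. The handle's steel head is a disc 76 mm in diameter, top at 58 mm. Wheel: 18 teeth 0.35 rad apart, so up to 0.35 rad is lost at the start of each drive stroke; 2 to 5 strokes are needed. Wheel friction holds the jaw when the handle is let go or swung back.
- knob_grip (a point): Red upright round knob, 24 mm in diameter, 58 to 102 mm above the worktop, 135 mm from the spindle at the handle's end; the point is on its axis, 80 mm up. Along the swing, back takes 1 to 2 N; driving the free jaw about 8 N in motion (3 to 5 N held still after a step). Both rise about 1 N per 12 N on the jar: stop 2 to 3 N above free driving. Good: 20 to 60 N on the jar; over 80 N it cracks.
- swing_handle (a joint): Handle angle, rad, -0.60 to 0.45 (hard stops); 0 when the handle points along the vice's -y, growing anticlockwise from above (knob toward the vice's +x). With the lever at tighten, growing angles drive the wheel and close the jaw, falling angles click back freely. Once the jar is clamped, force on it rises by 10 N per mm of jaw travel (sprung stop), 150 N per rad of handle.
- direction_lever (a joint): Direction lever angle relative to the handle, rad, -0.45 (release) to +0.45 (tighten), hard stops; growing anticlockwise from above; 0 in line with the handle; fully over beyond 0.35. Starts near -0.45, stays where it is left. At release, falling handle angles drive and open the jaw.
- lever_fin (a point): Upright orange fin on the black direction lever above the handle's head: 8 mm thick, 14 mm long (radially), 64 to 92 mm above the worktop, 34 mm from the spindle axis, on the handle's side. The point is its centre, 80 mm above the worktop. Push it sideways (about 2.5 N; above about 6 N the handle may turn along) or pinch it from above.
- jaw: Sliding aluminium jaw with a black rubber pad toward the jar, pad 64 wide x 8 x 86 mm, 29 to 115 mm above the worktop. Axes as the vice; the origin is not on the pad: the face toward the jar lies 128 mm along +y of the origin, 29 to 115 mm above it.
- pasta_jar: Glass pasta jar with a red lid, 80 mm in diameter at its widest, where it is clamped (80 mm up), 141 mm tall, standing on the board (18 mm above the worktop) between pad and stop; origin at the centre of its underside, z up.
- tuna_tin: Low tin, 86 mm in diameter, 40 mm tall, bystander; origin at the centre of its underside.
- kitchen_timer: Red and white wind-up timer, 62 mm in diameter, 46 mm tall, bystander; origin at the centre of its underside.
- mug: White mug, 80 x 113 x 91 mm, bystander; origin at the centre of its underside.
- garlic: Garlic bulb, 48 x 50 x 51 mm, bystander; origin at its underside.
Mind the look-alikes: they are no part of the job. What is shaped like the pasta_jar but blue or purple is not meant.

How it is judged (in metres and radians):
On the way, in this order (a step that is already met when the one before it is completed fails the run):
1. the direction lever is flipped to tighten, with the jaw still off the jar (value of joint direction_lever above 0.35 rad and contact force between jaw and pasta_jar below 1 N), for 0.2 s.
2. the jaw, driven by the ratchet, presses on the jar (value of joint direction_lever above 0.35 rad and contact force between jaw and pasta_jar above 10 N), for 0.1 s.
At the end, for the whole second after the job is handed in: The jaw presses on the jar with 20 to 60 N, the jar stands upright (within 0.1 rad) and at rest in the vice, and the direction lever is still over at tighten (beyond 0.35 rad) (contact force between jaw and pasta_jar between 20 and 60 N and value of joint direction_lever above 0.35 rad and angle between pasta_jar's own z axis and vertical below 0.1 rad and linear speed of pasta_jar below 0.02 m/s); the robot touches nothing.
It fails at once if the jar is overtightened (more than 80 N from the jaw) and cracks (contact force between jaw and pasta_jar above 80 N).
It fails at once if the robot pushes the jar (more than 3 N) (contact force between the arm and pasta_jar above 3 N).
It fails at once if the robot's fingers push the jar (more than 3 N) (contact force between the fingers and pasta_jar above 3 N).
It fails at once if a bystander is shifted by more than 30 mm (distance of any of tuna_tin, kitchen_timer, mug, garlic from where it was at the start of the episode above 0.03 m).
It also fails if it takes over 72 s, if anything falls off the work surface, if the arm or the gripper's body presses on something with over 40 N, if the wrist force passes 120 N, or if a joint passes its speed limit or range.

### The arm

A 6-joint arm with a two-finger parallel gripper is mounted at the origin on a cart in front of the work surface, level with it; the furniture and walls round the work are solid. World frame = base frame: x ahead of the robot, y to its left, z up, the work surface at z = 0. Lengths are in m, angles in degrees, forces in N, time in s.
With the tool pointing down it reaches from about 0.25 to 0.725 m from the base axis. Payload 9.7 kg.
Tool frame: the origin (TCP) lies at the very end of the fingers, on their centre line; the grasp point (between the pads) lies 19 mm behind it (bot.grip_depth is the distance from the TCP to the grasp point, in m); z points along the fingers, y is the direction in which the jaws open and shut (so a half turn about z gives the same grasp; the last joint's range is limited). The gripper opens to 85 mm and grips with 20 to 120 N. Pads are 22 mm wide; open, the fingers measure 114 mm over their backs; the gripper's body (76 mm by 85 mm) begins 54 mm behind the grasp point. The pads swing forward as they close: fully open they stand 13 mm farther back than shut.
Start: joints at [75.401, 4.979, 10.078, 95.1, 0, 90], TCP at [0.139, 0.532, 0.231] pointing down, gripper open.
Joint ranges: [-179.16, 179.16], [-48.56, 103.87], [-65.8, 70.77], [-126.05, 130.52], [-82.76, 87.17], [-180, 180]. Speed limits (degrees/s): [127.2, 127.2, 147.25, 180, 180, 180].

### API

Orientations are given as [roll, pitch, yaw] about the fixed x, y, z axes, in that order (R = Rz(yaw) Ry(pitch) Rx(roll)).
In Python, from workcell import telemetry, optics, order, bot gives the robot as it stands. The module is installed in compiled form; this text tells all that it offers.
- The arm moves only by the shell command python3 -m inch 'ROWS' [FORCE]. ROWS is JSON, a list of rows, each a list of 7 numbers: the shift along the tool's x, y, z in m, then the turn, a rotation vector about the tool's x, y, z in rad, then the closure, from 0 (fully open) to 1 (shut). In form: [[tx, ty, tz, rx, ry, rz, grip], ...]. A call has 1 to 12 rows; each row is the pose to reach, as a shift and turn from the pose commanded when the call began, along the tool's axes at that moment; what a row does not reach only later rows make up. A row lasts 1/12 s, in which the tool goes at most 41.7 mm and 7.16 degrees, less where a joint would pass 70% of its speed; a pose out of reach is approached as far as the arm can. A call with a gripper value outside its range is refused whole. The fingers move at their own pace and stop on an object; FORCE is the grip in N (left out, the last holds). Time passes only in rows, so rows that repeat a pose let the fingers close. It gives the time, the measured TCP pose, the force and the opening at its end, in the units of the state.
- telemetry.get_obs(): the state, without advancing time (a new reading comes with each control period).
- optics.camera(name): name is "scene" or "top" or "wrist"; returns (picture, depth): 480x640x3 uint8, red, green, blue; 480x640 float32, m along the optical axis (not along the pixel's ray), 0 where there is no reading.
- optics.camera_info(name): a dict with "camera_matrix" (3x3 intrinsics, pixels), "xyz" and "attitude" of the camera in the world; the wrist camera has in their place "mount" (4x4, takes a point from camera to tool coordinates, whose origin is the TCP and whose axes are the flange's). Camera axes: x right, y down, z forward; pixel columns grow to the right and rows downward; lengths in m; the calibration is good to about 2 mm. A picture is of the moment at which its call begins: read the wrist's pose just before it. camera_info takes no time and is no camera call.
- order.job_done(): hands the job in, once; it reports no verdict.
The state is a dict: "time": time; "q": joint angles; "qd": joint speeds; "joint_efforts": joint torques, N m; "ee_pos": TCP position; "tcp_rot": TCP orientation; "wrist_force": force on the tool from outside, world axes, zero at the start; "torque": the same for the moment, N m; "opening": finger opening in m.
Only numpy, scipy, OpenCV 4.12 (cv2) and the standard library are available. Lean on these libraries where they do the work, as an engineer would, in place of code of your own. Each camera call takes 0.05 s, during which the arm holds its last target. There are 200 camera calls.

## Working session

There is one attempt and no reset: what is moved stays moved. The work goes in short steps, Python scripts to look and compute and a shell command to move; the robot and the scene stay as the last step left them, time stands still between calls to the robot, and variables do not carry over. Pictures are saved under pics/ and viewed, about 8 in all and at most 12, crops included, and the job is handed in when it is done.

```bash
mkdir -p pics
cat > h.py <<'E'
import numpy as np, cv2
from scipy.spatial.transform import Rotation as R
from workcell import telemetry, optics, order, bot
def cam(name):
    i=optics.camera_info(name); K=np.array(i["camera_matrix"])
    if name=="wrist":
        o=telemetry.get_obs(); T=np.eye(4); T[:3,:3]=R.from_euler('xyz',o["tcp_rot"],degrees=True).as_matrix(); T[:3,3]=o["ee_pos"]
        T=T@np.array(i["mount"])
    else: T=None
    p,d=optics.camera(name)
    return p,d,K,T,i
E
python3 - <<'E'
from h import *
for n in("scene","top"):
    p,d,K,T,i=cam(n); cv2.imwrite(f"pics/{n}0.png",p[:,:,::-1]); np.savez(f"{n}0.npz",p=p,d=d); print(n,i)
print(optics.camera_info("wrist")); print(telemetry.get_obs())
E
```

```text
scene {'camera_matrix': array([[580.3659818 ,   0.        , 314.34119512],
       [  0.        , 580.3659818 , 236.01087141],
       [  0.        ,   0.        ,   1.        ]]), 'xyz': array([-0.26394949, -0.53978962,  1.29963944]), 'attitude': array([-138.38343278,   -0.91964733,  -48.55134093])}
top {'camera_matrix': array([[493.98141867,   0.        , 320.04787345],
       [  0.        , 493.98141867, 239.81107184],
       [  0.        ,   0.        ,   1.        ]]), 'xyz': array([0.38542439, 0.1697153 , 1.28278339]), 'attitude': array([-172.08353656,    0.47347717,  -91.72242426])}
{'camera_matrix': array([[399.33650949,   0.        , 319.50246461],
       [  0.        , 399.33650949, 240.21746011],
       [  0.        ,   0.        ,   1.        ]]), 'mount': array([[ 5.29243298e-04, -9.45909468e-01, -3.24430268e-01,
         8.41475010e-02],
       [ 9.99999693e-01,  6.88034519e-04, -3.74734550e-04,
         9.98480256e-05],
       [ 5.77684182e-04, -3.24429970e-01,  9.45909542e-01,
        -1.42399611e-01],
       [ 0.00000000e+00,  0.00000000e+00,  0.00000000e+00,
         1.00000000e+00]])}
{'time': 0.1, 'q': array([ 7.54033458e+01,  5.00953563e+00,  1.00390329e+01,  9.50997925e+01,
       -4.09751201e-04,  8.99992988e+01]), 'qd': array([ 0.04627865, -0.0727092 ,  0.15088609, -0.03626607,  0.03522143,
        0.03521276]), 'joint_efforts': array([-3.30442344e-04, -5.21562338e+01,  4.65653980e+01,  1.62105449e-02,
        1.48574929e-05, -1.98579806e-05]), 'ee_pos': array([0.1385573 , 0.53204895, 0.23063909]), 'tcp_rot': array([-1.79929705e+02,  4.08890551e-04,  1.65404048e+02]), 'wrist_force': array([-0.02855125, -0.37672513,  0.37733557]), 'torque': array([0.02043782, 0.03110618, 0.00407149]), 'opening': 0.08566140680468946}
```

View pics/top0.png

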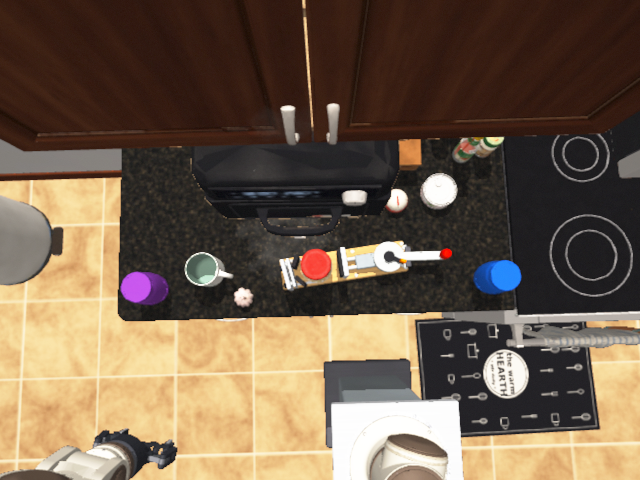

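View pics/scene0.png

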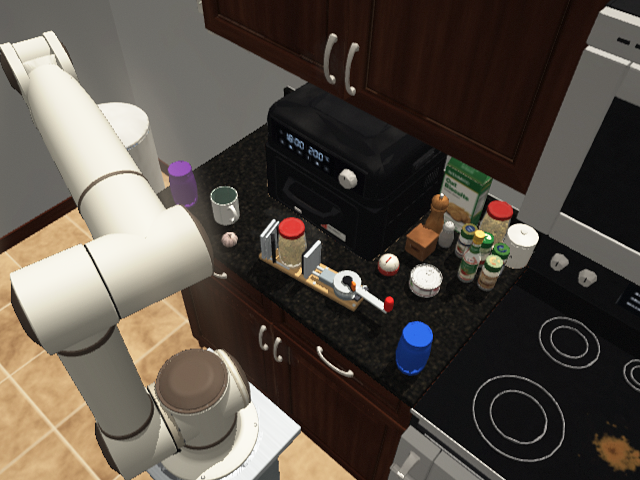

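The top view shows the vice with the red-lidded jar at (315,264), the red knob at (447,253) and the orange fin near (403,259). Look-alikes are the purple jar (145,288), the blue jar (497,277), a second red-lid jar at the back (scene 498,213), and the red timer (396,201). The choice is the jar and knob on the wooden board.

```bash
cat >> h.py <<'E'
def ray(uv,K,T,z):
    d=T[:3,:3]@np.array([(uv[0]-K[0,2])/K[0,0],(uv[1]-K[1,2])/K[1,1],1]); return T[:3,3]+d*(z-T[2,3])/d[2]
def camT(i):
    T=np.eye(4);T[:3,:3]=R.from_euler('xyz',i["attitude"],degrees=True).as_matrix();T[:3,3]=i["xyz"];return T
def blobs(p,lo,hi,amin=8):
    h=cv2.cvtColor(p,cv2.COLOR_RGB2HSV); m=cv2.inRange(h,np.array(lo),np.array(hi))
    n,l,s,c=cv2.connectedComponentsWithStats(m); return [(c[k].round(1),s[k]) for k in range(1,n) if s[k][4]>=amin]
E
python3 - <<'E'
from h import *
for n in("top","scene"):
    p=np.load(n+"0.npz")["p"]; i=optics.camera_info(n);K=i["camera_matrix"];T=camT(i)
    print(n)
    for nm,lo,hi,z in(("red",(0,200,90),(4,255,255),.10),("orange",(6,180,150),(17,255,255),.085)):
        for c,s in blobs(p,lo,hi,6):
            print(nm,c,s,ray(c,K,T,z).round(4), ray(c,K,T,.159).round(4))
    if n=="top":
        h=cv2.cvtColor(p,cv2.COLOR_RGB2HSV); c=p[215:310,260:480]; cv2.imwrite("pics/topc.png",cv2.resize(c,None,fx=3.6,fy=3.6,interpolation=cv2.INTER_CUBIC)[:,:,::-1])
E
```

```text
top
red [445.8 253.2] [440 248  12  11  96] [ 0.5082 -0.1266  0.1   ] [ 0.5021 -0.1118  0.159 ]
red [303.1 257.2] [302 255   3   6   8] [0.5092 0.2166 0.1   ] [0.503  0.2142 0.159 ]
red [322.8 262.4] [321 260   5   6  14] [0.4952 0.1696 0.1   ] [0.4897 0.1696 0.159 ]
red [310.2 267.1] [309 264   4   8  16] [0.4848 0.2001 0.1   ] [0.4798 0.1986 0.159 ]
red [306.4 274.5] [302 269  11  10  14] [0.4673 0.2097 0.1   ] [0.4632 0.2077 0.159 ]
red [327.  272.5] [324 269   6   8   8] [0.4706 0.1603 0.1   ] [0.4663 0.1607 0.159 ]
orange [401.9 261.1] [400 259   6   4   9] [ 0.4938 -0.0227  0.085 ] [ 0.4871 -0.0108  0.159 ]
scene
red [280.6 232.8] [279 229   6   7  12] [0.4936 0.2285 0.1   ] [0.4564 0.1907 0.159 ]
red [388.3 303.6] [384 296  10  16 111] [ 0.5025 -0.1366  0.1   ] [ 0.4648 -0.1564  0.159 ]
orange [352.9 283.6] [352 282   3   4   9] [ 0.501  -0.0247  0.085 ] [ 0.4544 -0.0561  0.159 ]
```

View pics/topc.png

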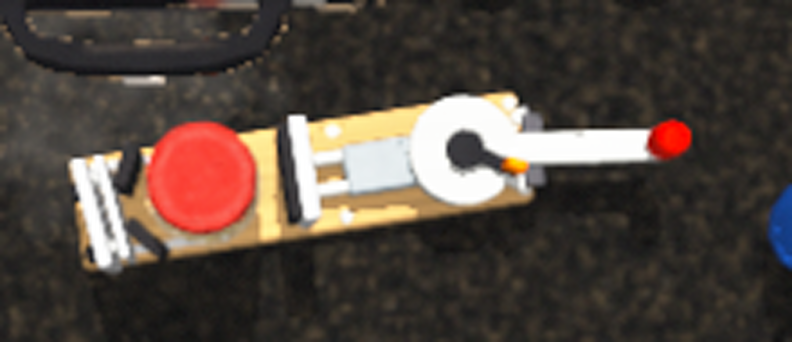

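Run:
```python
from h import *
i=optics.camera_info("top");K=i["camera_matrix"];T=camT(i)
c=lambda u,v:(260+u/3.6-.4,215+v/3.6-.4)
def P(u,v,z):return ray(c(u,v),K,T,z)
disc=P(463,150,.058); hub=P(466,150,.066); print("spindle",disc,hub)
knob=P(671,138,.102);fin=P(516,164,.092);print("knob",knob,"fin",fin)
a,b=P(70,160,.018),P(515,95,.018); c1,d1=P(85,270,.018),P(532,200,.018)
print("board",a,b,c1,d1,[np.degrees(np.arctan2(*(q-p)[[1,0]])) for p,q in((b,a),(d1,c1))],np.linalg.norm(a-b))
print("jar",P(203,177,.159))
hd=knob-hub; print("handle ang",np.degrees(np.arctan2(hd[1],hd[0])),np.hypot(*hd[:2]))
fd=fin-hub; print("fin ang",np.degrees(np.arctan2(fd[1],fd[0])),np.hypot(*fd[:2]))
```

```text
spindle [0.50934179 0.00637709 0.058     ] [0.50846873 0.0053867  0.066     ]
knob [ 0.50863686 -0.12656411  0.102     ] fin [ 0.49536784 -0.02414732  0.092     ]
board [0.51489077 0.28183046 0.018     ] [ 0.55181854 -0.03811704  0.018     ] [0.43629829 0.2726565  0.018     ] [ 0.47618564 -0.04618433  0.018     ] [np.float64(96.58384477458155), np.float64(97.13072254102052)] 0.3220715175842147
jar [0.48703406 0.18521669 0.159     ]
handle ang -89.92699645637529 0.13195091768440062
fin ang -113.92143198306724 0.03230930833792017
```

```bash
python3 -m inch '[[-0.04,-0.04,0.003,0,0,0.12,1],[-0.442,-0.464,0.03,0,0,1.316,1],[-0.442,-0.464,0.03,0,0,1.316,1],[-0.442,-0.464,0.03,0,0,1.316,1],[-0.442,-0.464,0.03,0,0,1.316,1],[-0.442,-0.464,0.03,0,0,1.316,1],[-0.442,-0.464,0.03,0,0,1.316,1],[-0.442,-0.464,0.03,0,0,1.316,1],[-0.442,-0.464,0.03,0,0,1.316,1],[-0.442,-0.464,0.03,0,0,1.316,1],[-0.442,-0.464,0.03,0,0,1.316,1],[-0.442,-0.464,0.03,0,0,1.316,1]]'
```

```text
time: 1.1
ee_pos: [0.3814, 0.0935, 0.2078]
tcp_rot: [180.0, -0.0, 89.7]
wrist_force: [1.4, 1.5, -0.3]
opening: 0.0002
```

```bash
python3 -m inch '[[-0.04,0.02,0.005,0,0,0,1],[-0.08,0.04,0.01,0,0,0,1],[-0.12,0.065,0.015,0,0,0,1],[-0.12,0.065,0.015,0,0,0,1],[-0.12,0.065,0.015,0,0,0,1]]'
python3 - <<'E'
from h import *
p,d,K,T,i=cam("wrist"); cv2.imwrite("pics/w1.png",p[:,:,::-1]); np.savez("w1.npz",p=p,d=d,T=T)
o=telemetry.get_obs();print(o["ee_pos"],o["tcp_rot"],o["wrist_force"])
for nm,lo,hi,z in(("red",(0,200,90),(4,255,255),.102),("orange",(6,180,120),(17,255,255),.088)):
    for c,s in blobs(p,lo,hi,30): print(nm,c,s,ray(c,K,T,z).round(4))
E
```

```text
time: 1.52
ee_pos: [0.4466, -0.0269, 0.1916]
tcp_rot: [-179.9, 0.0, 89.8]
wrist_force: [-0.5, 0.1, -0.1]
opening: -0.0003
[ 0.44594741 -0.02546673  0.19203163] [-1.79887952e+02 -1.54366519e-02  8.98277787e+01] [-0.44684065  0.72820707  0.41006652]
red [599.5 218.5] [582 217  36   5  86] [ 0.6146 -0.0094  0.102 ]
red [404. 355.] [389 340  35  32 687] [ 0.5032 -0.1056  0.102 ]
orange [394.4 231.6] [385 219  23  30 339] [ 0.4944 -0.0218  0.088 ]
```

View pics/w1.png

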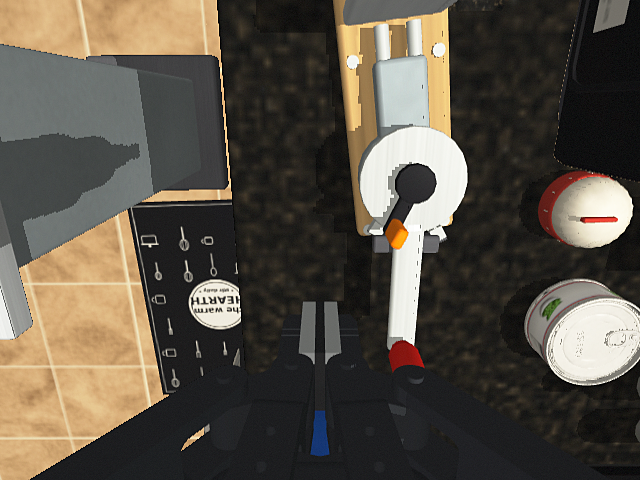

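```bash
python3 -m inch '[[-0.002,0.006,0.03,0,0,0,1],[-0.002,0.011,0.07,0,0,0,1],[-0.002,0.011,0.1,0,0,0,1],[-0.002,0.011,0.12,0,0,0,1],[-0.002,0.011,0.12,0,0,0,1],[-0.002,0.011,0.12,0,0,0,1]]'
python3 -m inch '[[0,0.005,0,0,0,0,1],[0,0.01,0,0,0,0,1],[0,0.015,0,0,0,0,1],[0,0.018,0,0,0,0,1],[0,0.02,0,0,0,0,1],[0,0.02,0,0,0,0,1]]'
```

```text
time: 2.07
ee_pos: [0.4562, -0.0253, 0.0729]
tcp_rot: [-179.9, -0.0, 90.1]
wrist_force: [-0.7, 0.2, 0.9]
opening: 0.0001
time: 2.57
ee_pos: [0.4775, -0.0265, 0.073]
tcp_rot: [180.0, 0.0, 90.0]
wrist_force: [-0.5, -0.2, -0.1]
opening: 0.0
```

```bash
python3 -m inch '[[0,0.003,0,0,0,0,1],[0,0.006,0,0,0,0,1],[0,0.009,0,0,0,0,1],[0,0.012,0,0,0,0,1],[0,0.012,0,0,0,0,1]]'
python3 -m inch '[[0,0.003,0,0,0,0,1],[0,0.006,0,0,0,0,1],[0,0.008,0,0,0,0,1],[0,0.008,0,0,0,0,1]]'
python3 - <<'E'
from h import *
p,d,K,T,i=cam("wrist"); cv2.imwrite("pics/w2.png",p[:,:,::-1]); 
o=telemetry.get_obs();print(o["ee_pos"],o["wrist_force"])
for nm,lo,hi,z in(("red",(0,200,90),(4,255,255),.102),("orange",(6,180,120),(17,255,255),.088)):
    for c,s in blobs(p,lo,hi,30): print(nm,c,s,ray(c,K,T,z).round(4))
E
```

```text
time: 2.98
ee_pos: [0.4894, -0.0264, 0.0727]
tcp_rot: [-180.0, -0.0, 90.0]
wrist_force: [-1.3, -0.7, 1.0]
opening: -0.0003
time: 3.32
ee_pos: [0.4974, -0.0265, 0.0728]
tcp_rot: [-180.0, 0.0, 90.0]
wrist_force: [-2.1, -1.8, -0.2]
opening: 0.0003
[ 0.49732772 -0.02635512  0.07281017] [-0.8103025  -1.67543246 -0.83616866]
orange [367.6 334.7] [ 353  305   28   64 1110] [ 0.5145 -0.023   0.088 ]
```

View pics/w2.png

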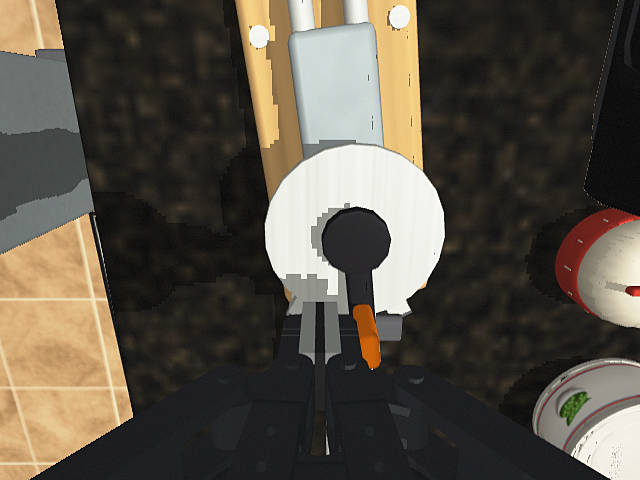

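```bash
python3 -m inch '[[0,0.002,0,0,0,0,1],[0,0.004,0,0,0,0,1],[0,0.006,0,0,0,0,1],[0,0.007,0,0,0,0,1],[0,0.007,0,0,0,0,1]]'
python3 -m inch '[[0,0.001,0,0,0,0,1],[0,0.002,0,0,0,0,1],[0,0.002,0,0,0,0,1]]'
python3 -m inch '[[0,0.001,0,0,0,0,1],[0,0.002,0,0,0,0,1],[0,0.002,0,0,0,0,1]]'
```

```text
time: 3.78
ee_pos: [0.5042, -0.0261, 0.0728]
tcp_rot: [-180.0, -0.0, 90.0]
wrist_force: [-2.9, 1.9, 0.6]
opening: -0.0002
time: 4.03
ee_pos: [0.506, -0.0261, 0.0728]
tcp_rot: [-180.0, -0.0, 90.0]
wrist_force: [-3.4, 3.3, -0.0]
opening: -0.0001
time: 4.28
ee_pos: [0.5073, -0.026, 0.0726]
tcp_rot: [-179.9, -0.1, 90.0]
wrist_force: [-6.9, 3.2, 1.9]
opening: -0.0001
```

```bash
python3 -m inch '[[0,-0.02,0,0,0,0,1],[0,-0.04,-0.01,0,0,0,1],[0,-0.05,-0.05,0,0,0,1],[0,-0.055,-0.09,0,0,0,1],[0,-0.06,-0.12,0,0,0,0.6],[0,-0.06,-0.12,0,0,0,0.6],[0,-0.06,-0.12,0,0,0,0.6]]'
python3 - <<'E'
from h import *
p,d,K,T,i=cam("wrist"); cv2.imwrite("pics/w3.png",p[:,:,::-1]); 
o=telemetry.get_obs();print(o["ee_pos"],o["tcp_rot"],o["wrist_force"],o["opening"])
for nm,lo,hi,z in(("red",(0,200,90),(4,255,255),.102),("orange",(6,180,120),(17,255,255),.088)):
    for c,s in blobs(p,lo,hi,30): print(nm,c,s,ray(c,K,T,z).round(4))
h=cv2.cvtColor(p,cv2.COLOR_RGB2HSV)
E
```

```text
time: 4.87
ee_pos: [0.4495, -0.0266, 0.1953]
tcp_rot: [179.7, 0.0, 90.0]
wrist_force: [0.2, 0.5, -0.6]
opening: 0.0339
[ 0.44887136 -0.02655128  0.1934996 ] [1.79847783e+02 1.86682210e-02 8.99914951e+01] [ 0.45082479  0.04423049 -0.69145649] 0.03422910507835588
red [585.1 175.2] [573 174  24   4  33] [0.6071 0.0168 0.102 ]
red [589.  218.5] [572 217  35   4  82] [ 0.6153 -0.0099  0.102 ]
orange [429.4 229.9] [420 218  25  30 284] [ 0.5218 -0.0215  0.088 ]
```

View pics/w3.png

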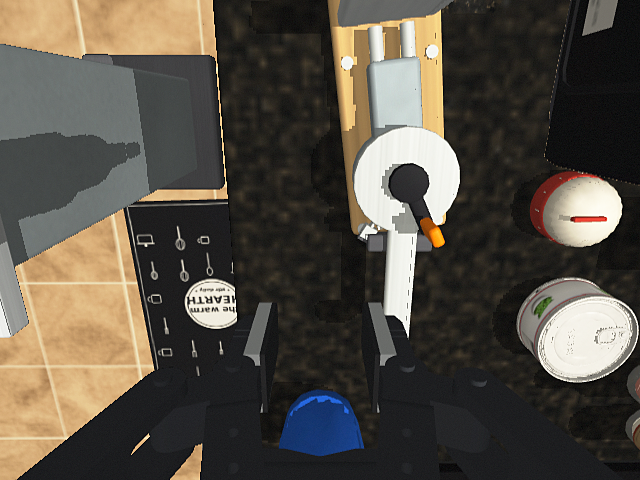

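The lever now lies on the far side at about +25° to the handle, so it is fully over. The handle itself has barely moved. Next is to measure the knob.

Run:
```python
from h import *
for n in("top","scene"):
    p,d,K,T,i=cam(n);T=camT(i);np.savez(n+"1.npz",p=p)
    for nm,lo,hi,z in(("red",(0,200,90),(4,255,255),.10),("orange",(6,180,120),(17,255,255),.088)):
        for c,s in blobs(p,lo,hi,8):
            w=ray(c,K,T,z)
            if w[1]<0.05 and w[0]<.6: print(n,nm,c,s,w.round(4))
    # tin, blue
    for c,s in blobs(p,(105,150,80),(120,255,255),100): print(n,"blue",c,s,ray(c,K,T,.14).round(3))
```

```text
top orange [402.2 249.1] [399 246   7   6  12] [ 0.5228 -0.0245  0.088 ]
scene red [388.5 303.5] [384 296  10  15 107] [ 0.503  -0.1368  0.1   ]
scene orange [359.9 278.4] [358 275   5   8  37] [ 0.5247 -0.029   0.088 ]
scene blue [413.7 347. ] [ 396  321   37   54 1504] [ 0.419 -0.266  0.14 ]
```

```bash
python3 -m inch '[[-0.03,0.02,0.01,0,0,0,0.5],[-0.06,0.04,0.02,0,0,0,0.4],[-0.1,0.06,0.04,0,0,0,0.4],[-0.102,0.06,0.06,0,0,0,0.4],[-0.102,0.06,0.06,0,0,0,0.4]]'
python3 -m inch '[[0,0,0.02,0,0,0,0.4],[0,0,0.04,0,0,0,0.4],[0,0,0.06,0,0,0,0.4],[0,0,0.066,0,0,0,0.4],[0,0,0.066,0,0,0,0.4],[0,0,0.066,0,0,0,0.63],[0,0,0.066,0,0,0,0.63],[0,0,0.066,0,0,0,0.63]]' 20
```

```text
time: 5.43
ee_pos: [0.5065, -0.13, 0.1266]
tcp_rot: [-179.5, -0.1, 89.8]
wrist_force: [-0.8, 1.1, -0.3]
opening: 0.0513
time: 6.1
ee_pos: [0.5087, -0.1284, 0.0683]
tcp_rot: [179.9, 0.0, 90.0]
wrist_force: [0.6, 0.3, 0.7]
opening: 0.0314
```

```bash
python3 -m inch '[[0.0007,-0.0135,0,0,0,0.1,0.63],[0.0027,-0.0268,0,0,0,0.2,0.63],[0.006,-0.0399,0,0,0,0.3,0.63],[0.0107,-0.0526,0,0,0,0.4,0.63],[0.0136,-0.0587,0,0,0,0.45,0.63],[0.0136,-0.0587,0,0,0,0.45,0.63],[0.0136,-0.0587,0,0,0,0.45,0.63]]'
```

```text
time: 6.68
ee_pos: [0.4499, -0.1149, 0.0678]
tcp_rot: [179.9, -0.0, 64.3]
wrist_force: [-0.5, 0.1, 0.3]
opening: 0.0314
```

```bash
python3 -m inch '[[0.0007,0.0135,0,0,0,-0.1,0.63],[0.0027,0.0268,0,0,0,-0.2,0.63],[0.006,0.0399,0,0,0,-0.3,0.63],[0.0107,0.0526,0,0,0,-0.4,0.63],[0.0165,0.0647,0,0,0,-0.5,0.63],[0.0236,0.0762,0,0,0,-0.6,0.63],[0.0317,0.087,0,0,0,-0.7,0.63],[0.0409,0.0968,0,0,0,-0.8,0.63],[0.046,0.1014,0,0,0,-0.85,0.63]]'
python3 -m inch '[[0.0002,0.0068,0,0,0,-0.05,0.63],[0.0007,0.0135,0,0,0,-0.1,0.63],[0.0007,0.0135,0,0,0,-0.1,0.63],[0.0007,0.0135,0,0,0,-0.1,0.63],[0.0007,0.0135,0,0,0,-0.1,0.63]]'
```

```text
time: 7.43
ee_pos: [0.5613, -0.119, 0.0667]
tcp_rot: [-179.8, 0.1, 113.3]
wrist_force: [-6.1, -9.2, 2.9]
opening: 0.0312
time: 7.85
ee_pos: [0.573, -0.1127, 0.0667]
tcp_rot: [-179.9, 0.1, 118.7]
wrist_force: [-2.2, -5.0, -0.1]
opening: 0.0314
```

```bash
cat > ft.py <<'E'
from h import *
f=[]
for k in range(2):
    o=telemetry.get_obs(); f.append(o["wrist_force"]); p,d=optics.camera("top")
o=telemetry.get_obs(); f.append(o["wrist_force"])
y=np.radians(o["tcp_rot"][2]); t=np.array([np.sin(y),-np.cos(y)]); r=np.array([np.cos(y),np.sin(y)])
s=np.array([.509,.006]); v=np.array(o["ee_pos"][:2])-s
print("tang",[round(float(-q[:2]@t),2) for q in f],"rad",[round(float(q[:2]@r),2) for q in f],"theta",round(np.arctan2(v[1],v[0])+np.radians(83.1),3),"r",round(float(np.hypot(*v)),4),"t",o["time"])
E
python3 -m inch '[[0.0007,-0.0135,0,0,0,0.1,0.63],[0.0027,-0.0268,0,0,0,0.2,0.63],[0.006,-0.0399,0,0,0,0.3,0.63],[0.0107,-0.0526,0,0,0,0.4,0.63],[0.0165,-0.0647,0,0,0,0.5,0.63],[0.0236,-0.0762,0,0,0,0.6,0.63],[0.0317,-0.087,0,0,0,0.7,0.63],[0.0409,-0.0968,0,0,0,0.8,0.63],[0.0511,-0.1057,0,0,0,0.9,0.63],[0.0565,-0.1098,0,0,0,0.95,0.63],[0.0565,-0.1098,0,0,0,0.95,0.63],[0.0565,-0.1098,0,0,0,0.95,0.63]]'; python3 ft.py
python3 - <<'E'
from h import *
p,d=optics.camera("top"); a=p[215:310,260:370]; b=np.load("top0.npz")["p"][215:310,260:370]
cv2.imwrite("pics/t2.png",cv2.resize(np.vstack([b,a]),None,fx=3.1,fy=3.1,interpolation=cv2.INTER_CUBIC)[:,:,::-1])
E
```

```text
time: 8.85
ee_pos: [0.45, -0.1148, 0.0672]
tcp_rot: [180.0, -0.0, 64.4]
wrist_force: [0.4, 0.0, -0.2]
opening: 0.0317
tang [-0.39, -0.9, -0.18] rad [0.22, 0.46, -0.17] theta -0.574 r 0.1345 t 8.95
```

View pics/t2.png

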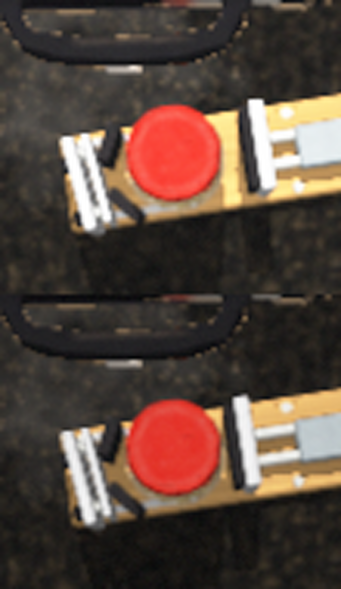

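```bash
python3 -m inch '[[0.0007,0.0135,0,0,0,-0.1,0.63],[0.0027,0.0268,0,0,0,-0.2,0.63],[0.006,0.0399,0,0,0,-0.3,0.63],[0.0107,0.0526,0,0,0,-0.4,0.63],[0.0165,0.0647,0,0,0,-0.5,0.63],[0.0165,0.0647,0,0,0,-0.5,0.63],[0.0165,0.0647,0,0,0,-0.5,0.63]]'; python3 ft.py
python3 -m inch '[[0.0002,0.0067,0,0,0,-0.05,0.63],[0.0007,0.0135,0,0,0,-0.1,0.63],[0.0015,0.0202,0,0,0,-0.15,0.63]]'; python3 ft.py
python3 -m inch '[[0.0002,0.0067,0,0,0,-0.05,0.63],[0.0007,0.0135,0,0,0,-0.1,0.63],[0.0015,0.0202,0,0,0,-0.15,0.63]]'; python3 ft.py
```

```text
time: 9.58
ee_pos: [0.5147, -0.1282, 0.0662]
tcp_rot: [-179.9, -0.0, 92.8]
wrist_force: [-1.7, -2.8, 0.0]
opening: 0.0318
tang [1.87, 1.49, 2.24] rad [-2.71, -1.98, -0.24] theta -0.081 r 0.134 t 9.6833
time: 9.93
ee_pos: [0.5331, -0.126, 0.0663]
tcp_rot: [-179.8, 0.0, 101.5]
wrist_force: [-8.9, -7.2, -0.4]
opening: 0.032
tang [10.16, 7.1, 5.57] rad [-5.25, -2.09, -3.07] theta 0.068 r 0.1342 t 10.0333
time: 10.28
ee_pos: [0.5529, -0.1211, 0.0664]
tcp_rot: [-179.8, 0.1, 110.0]
wrist_force: [-7.0, -9.4, -0.9]
opening: 0.0317
tang [9.78, 7.46, 6.25] rad [-6.45, -2.43, -2.68] theta 0.22 r 0.1343 t 10.3833
```

```bash
python3 -m inch '[[0.0002,0.0067,0,0,0,-0.05,0.63],[0.0007,0.0135,0,0,0,-0.1,0.63],[0.0015,0.0202,0,0,0,-0.15,0.63]]'; python3 ft.py
python3 -m inch '[[0.0015,0.0202,0,0,0,0,0.63]]' >/dev/null 2>&1 || true
python3 - <<'E'
from h import *
p,d=optics.camera("top"); a=p[215:310,260:370]; np.save("t3.npy",p)
cv2.imwrite("pics/t3.png",cv2.resize(a,None,fx=5,fy=5,interpolation=cv2.INTER_CUBIC)[:,:,::-1])
E
```

```text
time: 10.63
ee_pos: [0.5716, -0.1129, 0.0664]
tcp_rot: [-179.8, 0.1, 118.6]
wrist_force: [-5.9, -10.0, -1.7]
opening: 0.0319
tang [9.97, 6.73, 5.57] rad [-5.96, -3.32, -2.81] theta 0.372 r 0.1342 t 10.7333
```

View pics/t3.png

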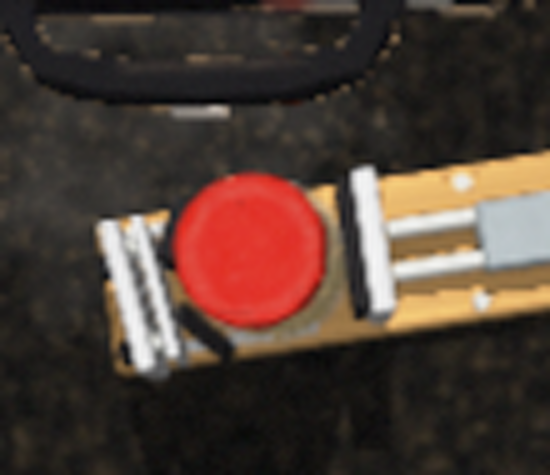

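```bash
python3 ft.py
python3 - <<'E'
from h import *
o=telemetry.get_obs();print(o["ee_pos"],o["tcp_rot"],o["wrist_force"],o["opening"])
E
```

```text
tang [15.44, 24.41, 21.52] rad [-1.87, -6.65, -5.3] theta 0.5 r 0.134 t 10.9667
[ 0.58688821 -0.10301468  0.06640083] [-1.79544170e+02  8.28378830e-02  1.18442237e+02] [-16.40179844 -14.909225     4.90581121] 0.031603001170415645
```

That call included a stray unrotated row I should not have typed. It pushed the handle about 0.1 rad further, onto its hard stop (21 N, no harm done). I'll undo it and then swing back.

```bash
python3 -m inch '[[-0.0015,-0.0202,0,0,0,0,0.63],[-0.0015,-0.0202,0,0,0,0,0.63]]'; python3 ft.py
python3 -m inch '[[0.0007,-0.0135,0,0,0,0.1,0.63],[0.0027,-0.0268,0,0,0,0.2,0.63],[0.006,-0.0399,0,0,0,0.3,0.63],[0.0107,-0.0526,0,0,0,0.4,0.63],[0.0165,-0.0647,0,0,0,0.5,0.63],[0.0236,-0.0762,0,0,0,0.6,0.63],[0.0317,-0.087,0,0,0,0.7,0.63],[0.0409,-0.0968,0,0,0,0.8,0.63],[0.0511,-0.1057,0,0,0,0.9,0.63],[0.0565,-0.1098,0,0,0,0.95,0.63],[0.0565,-0.1098,0,0,0,0.95,0.63]]'; python3 ft.py
python3 - <<'E'
from h import *
p,d=optics.camera("top"); np.save("t4.npy",p);i=optics.camera_info("top");K=i["camera_matrix"];T=camT(i)
def lid(p):
    h=cv2.cvtColor(p,cv2.COLOR_RGB2HSV); m=cv2.inRange(h,(0,150,60),(8,255,255))|cv2.inRange(h,(172,150,60),(180,255,255)); m[:, :280]=0;m[:,350:]=0;m[:240]=0;m[290:]=0
    M=cv2.moments(m,True); return ray((M['m10']/M['m00'],M['m01']/M['m00']),K,T,.159)[:2].round(4)
print(lid(np.load("top0.npz")["p"]),lid(np.load("t3.npy")),lid(p))
E
```

```text
time: 11.13
ee_pos: [0.5712, -0.1125, 0.067]
tcp_rot: [-180.0, -0.0, 118.5]
wrist_force: [-0.5, -0.2, -0.1]
opening: 0.032
tang [0.52, -0.62, -0.43] rad [0.06, -0.35, 0.6] theta 0.377 r 0.1339 t 11.2333
time: 12.15
ee_pos: [0.4491, -0.1139, 0.0673]
tcp_rot: [180.0, -0.0, 64.1]
wrist_force: [-0.5, 0.1, -0.1]
opening: 0.0313
tang [0.48, -0.28, -0.73] rad [-0.13, -0.34, -1.19] theta -0.575 r 0.1341 t 12.25
[0.4869 0.1863] [0.4854 0.2   ] [0.4854 0.2004]
```

```bash
python3 -m inch '[[0.0002,0.0067,0,0,0,-0.05,0.63],[0.0007,0.0135,0,0,0,-0.1,0.63],[0.0015,0.0202,0,0,0,-0.15,0.63]]'; python3 ft.py
python3 -m inch '[[0.0002,0.0067,0,0,0,-0.05,0.63],[0.0007,0.0135,0,0,0,-0.1,0.63],[0.0015,0.0202,0,0,0,-0.15,0.63]]'; python3 ft.py
```

```text
time: 12.55
ee_pos: [0.4688, -0.1223, 0.0668]
tcp_rot: [-180.0, 0.0, 73.0]
wrist_force: [-2.3, 1.1, 0.5]
opening: 0.0312
tang [2.53, 2.34, 0.07] rad [0.39, 0.64, -0.58] theta -0.42 r 0.1344 t 12.65
time: 12.9
ee_pos: [0.4881, -0.1267, 0.0666]
tcp_rot: [-180.0, 0.0, 81.5]
wrist_force: [-1.6, -0.7, 0.2]
opening: 0.0313
tang [1.5, 2.58, -0.54] rad [-0.9, -0.06, -0.54] theta -0.273 r 0.1343 t 13.0
```

Not engaged yet (about 2 N). I'll keep going in steps of 0.1 rad.

```bash
python3 -m inch '[[0.0002,0.0067,0,0,0,-0.05,0.63],[0.0007,0.0135,0,0,0,-0.1,0.63]]'; python3 ft.py
python3 -m inch '[[0.0002,0.0067,0,0,0,-0.05,0.63],[0.0007,0.0135,0,0,0,-0.1,0.63]]'; python3 ft.py
```

```text
time: 13.17
ee_pos: [0.5006, -0.128, 0.0666]
tcp_rot: [-179.9, 0.0, 87.1]
wrist_force: [-6.9, -1.4, 2.5]
opening: 0.0314
tang [6.78, 5.72, 4.0] rad [-1.79, -1.72, -0.84] theta -0.18 r 0.1343 t 13.2667
time: 13.43
ee_pos: [0.513, -0.1284, 0.0665]
tcp_rot: [-179.8, 0.0, 92.7]
wrist_force: [-10.1, -4.1, 3.4]
opening: 0.0313
tang [10.29, 7.13, 5.42] rad [-3.57, -4.27, -4.31] theta -0.084 r 0.1345 t 13.5333
```

```bash
python3 -m inch '[[0.0002,0.0067,0,0,0,-0.05,0.63],[0.0007,0.0135,0,0,0,-0.1,0.63]]'; python3 ft.py
python3 -m inch '[[0.0002,0.0067,0,0,0,-0.05,0.63],[0.0007,0.0135,0,0,0,-0.1,0.63]]'; python3 ft.py
```

```text
time: 13.7
ee_pos: [0.5262, -0.1275, 0.0665]
tcp_rot: [-179.8, 0.1, 98.4]
wrist_force: [-10.4, -8.6, 1.5]
opening: 0.0316
tang [11.56, 8.77, 6.74] rad [-7.0, -3.93, -4.5] theta 0.016 r 0.1346 t 13.8
time: 13.97
ee_pos: [0.5393, -0.1252, 0.0664]
tcp_rot: [-179.7, 0.1, 104.2]
wrist_force: [-10.8, -10.1, 1.8]
opening: 0.0316
tang [12.98, 9.25, 8.84] rad [-7.16, -4.22, -5.88] theta 0.114 r 0.1346 t 14.0667
```

```bash
python3 -m inch '[[0.0001,0.0034,0,0,0,-0.025,0.63],[0.0002,0.0067,0,0,0,-0.05,0.63]]'; python3 ft.py
python3 -m inch '[[0,-0.003,0,0,0,0,0.63],[0,-0.004,0,0,0,0,0.4],[0,-0.004,0,0,0,0,0.4],[0,-0.004,0,0,0,0,0.4]]'; python3 ft.py
python3 - <<'E'
from h import *
p,d=optics.camera("top"); i=optics.camera_info("top");K=i["camera_matrix"];T=camT(i)
h=cv2.cvtColor(p,cv2.COLOR_RGB2HSV); m=cv2.inRange(h,(0,150,60),(8,255,255))|cv2.inRange(h,(172,150,60),(180,255,255)); m[:, :280]=0;m[:,350:]=0;m[:240]=0;m[290:]=0
M=cv2.moments(m,True); print(ray((M['m10']/M['m00'],M['m01']/M['m00']),K,T,.159)[:2].round(4))
E
```

```text
time: 14.23
ee_pos: [0.5458, -0.1235, 0.0664]
tcp_rot: [-179.7, 0.1, 107.0]
wrist_force: [-10.4, -9.7, 2.5]
opening: 0.0319
tang [12.76, 11.67, 10.0] rad [-6.21, -7.36, -7.2] theta 0.16 r 0.1347 t 14.3333
time: 14.67
ee_pos: [0.5444, -0.123, 0.0671]
tcp_rot: [179.9, -0.0, 107.1]
wrist_force: [0.0, -0.2, -0.6]
opening: 0.0514
tang [0.03, 0.12, -0.86] rad [-0.18, 0.14, 0.48] theta 0.148 r 0.1338 t 14.7667
[0.4848 0.2048]
```

```bash
python3 -m inch '[[0,0,-0.015,0,0,0,0.4],[0,0,-0.04,0,0,0,0.4],[0,0,-0.08,0,0,0,0.4],[-0.02,-0.03,-0.12,0,0,0,0.4],[-0.04,-0.06,-0.15,0,0,0,0.4],[-0.04,-0.06,-0.15,0,0,0,0.4],[-0.04,-0.06,-0.15,0,0,0,0.4],[-0.04,-0.06,-0.15,0,0,0,0.4]]'
python3 - <<'E'
from h import *
p,d,K,T,i=cam("wrist"); q,_=optics.camera("scene")
cv2.imwrite("pics/end.png",np.hstack([cv2.resize(p,(400,300)),cv2.resize(q[170:350,180:460],(400,300))])[:,:,::-1])
o=telemetry.get_obs();print(o["ee_pos"],o["wrist_force"])
E
```

```text
time: 15.48
ee_pos: [0.4991, -0.1794, 0.2168]
tcp_rot: [179.9, 0.0, 107.1]
wrist_force: [-0.2, 0.0, -0.5]
opening: 0.0517
[ 0.49887895 -0.17847584  0.21510321] [-0.03994232 -0.29851537  0.43743783]
```

View pics/end.png

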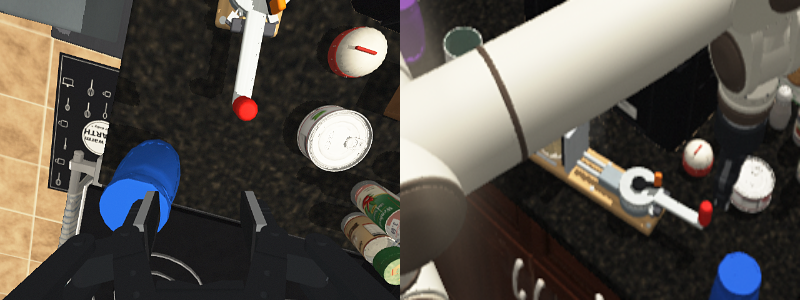

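The gripper is clear, with the knob free at (245,108) in the wrist picture and the orange fin still on the tighten side. The wrist force is about zero.

```bash
python3 -c "
from workcell import order; print(order.job_done())"
```

```text
the job is handed in; nothing more can be done
None
```

I flipped the direction lever to tighten and closed the jaw on the jar in three drive strokes, then handed the job in. It reported no verdict. I estimate about 35–45 N on the jar, inside the 20–60 N target.

- **Lever:** I pushed the orange fin over with closed fingers until it stopped. It measured about 0.43 rad from the handle, past the 0.35 needed. In the last picture it was still on the tighten side.
- **Clamping force:** In free driving the handle took about 10 N moving and 5.5 N held. At the end it took about 12.8 N moving and 10 N held.
    - **Disagreement:** the held rise alone points to nearly 55 N, while the moving force and the travel after contact (about 0.24 rad, 3.7 mm) point to 33–40 N.
    - **Jar movement:** the jar slid 18.5 mm in all, 4.4 mm of it in the last stroke.
- **Last checks:** the gripper was clear of everything and the wrist force was about zero. In the last pictures the timer and tuna tin were where they started. The arm hid the jar in the final picture, so I could not recheck by eye that it was upright. The mug and garlic were not rechecked.
- **Slip:** in stroke two I sent one extra move by mistake, which pushed the handle onto its hard stop with about 21–24 N. I undid it at once, and the jar was still unclamped then.

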